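# Balance the camera boom in its clamp

## Task

Mount the inspection-camera boom on its stand. Nobody knows where it balances, so find that by small trial lifts off the bench, then carry it level and lay it gently on its underside between the open jaws of the stand's clamp, so that it stays level by itself when you let go; only then swing the clamp lever fully home. Do not let the boom tip or knock it on anything, and leave the other things on the bench alone.

Things in the scene. Friction and masses are not known exactly. Their poses are not given: they have to be found in the camera images.
- boom: Camera boom lying on the bench: an aluminium tube 380 x 20 x 40 mm (long, wide, high) with a round canister on its -x end, a camera on its +x end, all undersides flush. Origin: mid-length of the tube, on its underside; x towards the camera, z up. Bare tube: x -130 to +135 mm. Weight 0.35 to 1.0 kg; its balance point, unseen, lies between x -95 and +45 mm. Either end may point either way in the clamp.
- canister (a point): Centre of the boom's black counterweight canister with unknown filling: 48 mm diameter, axis along the tube, covers x -205 to -135 mm of the boom, top 48 mm above the underside.
- camera (a point): Foot of the boom's upright black camera, 44 mm across and 108 mm high; with its grey carrier (34 mm wide, 45 mm high) it covers x +140 to +218 mm of the boom.
- stand: The stand, fixed to the bench: a dark steel foot 170 x 130 x 14 mm, a short column and on top an aluminium quick-release clamp. Origin: underside of the foot, below the clamp; x along the clamp's channel (the boom is to lie along it, either way round), y towards the clamp lever, z up.
- clamp_seat (a point): Centre of the clamp's flat seat, 160 mm above the bench, 24 mm long in x; axes as the stand's. Two jaws (faces at y -12 and +12 mm with the lever open) rise 8 mm above it and end in lips flared outwards, 14 mm above the seat and about 36 mm apart at the top. The boom stays level on it only with its balance point over the seat.
- lever_pivot (a point): The clamp lever's vertical pivot, 46 mm to +y of the seat's centre and 9 mm below it.
- lever_tip (a point): Outer end of the clamp lever, a black bar 12 mm wide and 12 mm high (from 15 to 3 mm below the seat) that reaches 60 mm from the pivot in a level plane.
- clamp_lever (a joint): Clamp lever angle in rad: 0 = open, straight out to the stand's +y; turns clockwise seen from above; 1.5 = fully home at its stop, lying along the stand's +x beside the seat. Stays where it is left; 2 N at its tip moves it, up to 6 N near home, where it presses the +y jaw on the tube.
- phone: Loose black phone, 148 x 72 x 8 mm; leave alone. Origin: centre of its underside.
- phone_b: Loose metal-backed phone, 148 x 72 x 8 mm; leave alone.
- screwdriver: Loose small screwdriver, 150 mm long; leave alone.
- tweezers: Loose steel tweezers, 130 mm long, 4 mm high; leave alone.
- parts_tray: Loose grey parts tray, 140 x 100 x 25 mm; leave alone.
- flux_jar: Loose white jar with a black cap, 44 mm diameter, 38 mm high; leave alone.
- mouse: Loose black computer mouse, 105 x 60 x 32 mm; leave alone.
- brush: Loose cleaning brush, 160 mm long; leave alone.
There are look-alikes about, which are no part of the job. Leave any yellow look-alike of the stand alone.

How it is judged:
On the way, in this order (a step that is already met when the one before it is completed fails the run):
1. the boom is carried clear of the bench and level (height (world z) of boom above 0.05 m and angle between boom's own z axis and vertical below 0.07 rad), for 0.3 s.
2. the boom lies in the open clamp and stays level by itself, let go (z of clamp_seat in the frame of boom between -0.005 and 0.005 m and y of clamp_seat in the frame of boom between -0.005 and 0.005 m and angle between boom's own z axis and vertical below 0.05 rad and angle between the x axis of boom and the x axis of stand, either way round below 0.12 rad and contact force between the fingers and boom below 0.1 N and value of joint clamp_lever below 0.6 rad), for 0.5 s.
At the end, for the whole second after the job is handed in: The boom rests on the clamp's seat (seat centre within 5 mm of the tube's underside and centre line), level within 3 degrees and along the clamp's channel within 7 degrees, still and let go, and the clamp lever is home (over 1.35 rad) (z of clamp_seat in the frame of boom between -0.005 and 0.005 m and y of clamp_seat in the frame of boom between -0.005 and 0.005 m and angle between boom's own z axis and vertical below 0.05 rad and angle between the x axis of boom and the x axis of stand, either way round below 0.12 rad and contact force between the fingers and boom below 0.1 N and value of joint clamp_lever above 1.35 rad and linear speed of boom below 0.02 m/s and angular speed of boom below 0.05 rad/s); the robot touches nothing.
It fails at once if the boom tips by more than 11 degrees (angle between boom's own z axis and vertical above 0.2 rad).
It fails at once if the boom is pressed or knocked on the stand with more than 80 N (contact force between boom and stand above 80 N).
It fails at once if the boom is pressed or knocked on the bench with more than 80 N (contact force between boom and table above 80 N).
It fails at once if another thing on the bench is moved by more than 20 mm (distance of any of phone, phone_b, screwdriver, tweezers, parts_tray, flux_jar, mouse, brush from where it was at the start of the episode above 0.02 m).
It also fails if it takes over 64 s, if anything falls off the work surface, if the arm or the gripper's body presses on something with over 40 N, if the wrist force passes 120 N, or if a joint passes its speed limit or range.

## Robot

A 6-joint arm with a two-finger parallel gripper is mounted at the origin on the work surface. World frame = base frame: x ahead of the robot, y to its left, z up, the work surface at z = 0. Lengths are in m, angles in rad, forces in N, time in s.
With the tool pointing down it reaches from about 0.4 to 0.825 m from the base axis. Payload 7 kg.
Tool frame: the origin (TCP) lies midway between the tips of the shut fingers; the grasp point (between the pads) lies 19 mm behind it; z points along the fingers, y is the line along which they close (so a half turn about z gives the same grasp; the last joint's range is limited). The gripper opens to 88 mm and grips with 3 to 60 N. Pads are 19 mm wide; open, the fingers measure 130 mm over their backs; the gripper's body (78 mm by 193 mm) begins 47 mm behind the grasp point.
Start: joints at [0.288, 0.359, 0.012, 0, -1.224, -0.288], TCP at [0.675, -0, 0.227] pointing down, gripper open.
Joint ranges: [-3.07, 3.07], [-1.43, 2.12], [-1.02, 1.25], [-3.03, 1.67], [-3.05, -0], [-3.03, 3.03]. Speed limits (rad/s): [2.39, 2.39, 3.01, 3.14, 3.14, 3.14].

## Interface

Orientations are given as [roll, pitch, yaw] about the fixed x, y, z axes, in that order (R = Rz(yaw) Ry(pitch) Rx(roll)).
In Python, from station import arm gives the robot as it stands. The module is installed in compiled form; this text tells all that it offers.
- The arm moves only by the tool carry_out, never from a script. Its argument "commands" is a list of rows, each a list of 4 numbers: the shift along the world's x, y, z in units of 50 mm (1.0 is 50 mm), then the turn about the world's z in units of 6 degrees (1.0 is 6 degrees). A call has exactly 10 rows; each row is the pose to reach, as a shift and turn from the pose commanded when the call began; what a row does not reach only later rows make up. A row lasts 1/8 s, in which the tool goes at most 62.5 mm and 10.7 degrees, less where a joint would pass 70% of its speed; a pose out of reach is approached as far as the arm can. A call with a gripper value outside its range is refused whole. "claw" is the closure, from 0 (fully open) to 1 (shut), set as the call begins (left out, the last holds). The fingers move at their own pace and stop on an object; "force" is the grip in N (left out, the last holds). Time passes only in rows, so rows that repeat a pose let the fingers close, or fill a call up. It gives the time, the measured TCP pose, the force, the opening and the grip force at its end, in the units of the state.
- arm.get_state(): the state, without advancing time (a new reading comes with each control period).
- arm.grab_frame(name): name is "scene" or "side" or "wrist"; returns a dict with "pixels" (384x512x3 uint8, red, green, blue), "fx", "fy", "cx", "cy" (pixels), "eye" and "orientation" of the camera in the world. Camera axes: x right, y down, z forward; pixel columns grow to the right and rows downward; lengths in m; the calibration is good to about 2 mm. A picture is of the moment at which its call begins. There is no depth.
- arm.job_done(): hands the job in; it is judged then, once.
Trained networks look in a picture, given as the dict that the camera call returned (one of the last four; its "shot" number tells which), for a name from the list of things; names that differ only in an ending like _2 or _b are one class to them, and where a whole thing is asked for, a point or a joint stands for the part that bears it (a point fixed in the world has none). Each returns a list of dicts, best first, with "conf" (0 to 1); they miss things now and then, are a little off and sometimes report something else, mostly with a low value. They report only what shows in the picture. A call takes as long as a camera call. They do not tell look-alikes from the thing itself.
- arm.regions_of(picture, query): "pixels" (384x512 bool, what is visible of it) and "uv" ([column, row] in pixels, amid what is visible of it).
- arm.mark_of(picture, query): "uv" ([column, row] in pixels: a listed point, or the origin of a listed thing).
The state is a dict: "t": time; "q": joint angles; "qd": joint speeds; "joint_efforts": joint torques, N m; "eef_pos": TCP position; "ee_rot": TCP orientation; "force": force on the tool from outside, world axes, zero at the start; "moment": the same for the moment, N m; "width": finger opening in m; "gripper_force": force on a finger pad.
Only numpy, scipy, OpenCV 4.12 (cv2) and the standard library are available. Lean on these libraries where they do the work, as an engineer would, in place of code of your own. Each camera call takes 0.05 s, during which the arm holds its last target. There are 200 camera calls.

## Working session

There is one attempt and no reset: what is moved stays moved. The work goes in short steps, Python scripts to look and compute and a tool call to move; the robot and the scene stay as the last step left them, time stands still between calls to the robot, and variables do not carry over. Pictures are saved under pics/ and viewed, at most 10 in all, crops included, and the job is handed in when it is done.

Besides the shell and the picture viewer there is one more tool, called after ">>>" as name([rows], argument=value, ...), one row to a line, values as JSON. carry_out: Moves the arm, as the interface text tells. Its arguments: {"type":"object","properties":{"commands":{"type":"array","items":{"type":"array","items":{"type":"number"}}},"claw":{"type":"number"},"force":{"type":"number"}},"required":["commands"]}

```bash
mkdir -p pics; cat > h.py <<'E'
import numpy as np, cv2
from station import arm
from scipy.spatial.transform import Rotation as R
def rot(f):
    o=np.array(f["orientation"],float)
    if o.shape==(3,3): return o
    return R.from_euler('xyz',o).as_matrix() if o.size==3 else R.from_quat(o).as_matrix()
def ray(f,uv):
    d=rot(f)@np.array([(uv[0]-f["cx"])/f["fx"],(uv[1]-f["cy"])/f["fy"],1]); return np.array(f["eye"]),d
def onz(f,uv,z):
    e,d=ray(f,uv); return e+d*(z-e[2])/d[2]
def proj(f,p):
    c=rot(f).T@(np.array(p)-np.array(f["eye"])); return np.array([f["fx"]*c[0]/c[2]+f["cx"],f["fy"]*c[1]/c[2]+f["cy"]])
def tri(a,b):
    (e1,d1),(e2,d2)=a,b
    A=np.stack([d1,-d2],1); s=np.linalg.lstsq(A,e2-e1,rcond=None)[0]
    p,q=e1+s[0]*d1,e2+s[1]*d2; return (p+q)/2,np.linalg.norm(p-q)
def save(f,n): cv2.imwrite(f"pics/{n}.png",f["pixels"][:,:,::-1])
E
python3 - <<'E'
from h import *
s=arm.get_state(); print({k:np.round(v,3).tolist() for k,v in s.items()})
fs={n:arm.grab_frame(n) for n in("scene","side")}
for n,f in fs.items():
    print(n,f["orientation"],np.round(f["eye"],3))
    for q in("boom","canister","camera","stand","clamp_seat","lever_pivot","lever_tip"):
        for m in arm.mark_of(f,q)[:3]:
            z={"clamp_seat":.16,"lever_pivot":.151,"lever_tip":.151,"canister":.024}.get(q,0)
            print(q,round(m["conf"],2),np.round(m["uv"],1),np.round(onz(f,m["uv"],z),3))
im=np.hstack([f["pixels"] for f in fs.values()])
cv2.imwrite("pics/a.png",cv2.resize(fs["scene"]["pixels"],(800,600))[:,:,::-1]); cv2.imwrite("pics/b.png",cv2.resize(fs["side"]["pixels"],(800,600))[:,:,::-1])
E
```

```text
{'t': 0.0, 'q': [0.288, 0.359, 0.011, -0.0, -1.224, -0.288], 'qd': [0.001, -0.0, -0.001, 0.001, 0.0, -0.0], 'joint_efforts': [-0.001, -58.273, 29.306, 6.997, 0.007, -0.0], 'eef_pos': [0.674, -0.0, 0.226], 'ee_rot': [3.14, -0.0, -1.571], 'force': [-0.469, 1.496, 0.779], 'moment': [-0.043, 0.012, -0.025], 'gripper_force': 0.0, 'width': 0.088}
scene [-2.47002634e+00 -1.61622905e-03  2.20834595e+00] [1.158 0.445 1.089]
boom 0.75 [210.9 180.6] [ 0.501 -0.236  0.   ]
boom 0.3 [164.7 210.6] [ 0.703 -0.276  0.   ]
canister 0.65 [243.2 155.9] [ 0.346 -0.203  0.024]
camera 0.85 [165.2 212.1] [ 0.706 -0.27   0.   ]
stand 0.71 [415.  234.1] [0.274 0.465 0.   ]
stand 0.64 [308.8 238.1] [0.499 0.188 0.   ]
stand 0.37 [219.7 257.7] [ 0.732 -0.002  0.   ]
clamp_seat 0.91 [318.  210.3] [0.496 0.197 0.16 ]
clamp_seat 0.6 [431.5 202.9] [0.266 0.459 0.16 ]
clamp_seat 0.39 [247.2 226.8] [0.669 0.063 0.16 ]
lever_pivot 0.91 [442.5 217.3] [0.291 0.505 0.151]
lever_pivot 0.78 [326.  221.5] [0.511 0.234 0.151]
lever_tip 0.49 [456.2 229. ] [0.308 0.552 0.151]
lever_tip 0.43 [340.1 232.8] [0.521 0.287 0.151]
side [-2.45309556  0.01865459 -3.02639344] [0.412 0.88  1.191]
boom 0.74 [273.1 160.2] [ 0.517 -0.233  0.   ]
boom 0.59 [319.  163.4] [ 0.349 -0.234  0.   ]
boom 0.56 [224.7 152.8] [ 0.701 -0.253  0.   ]
camera 0.95 [226.9 148.9] [ 0.696 -0.274  0.   ]
camera 0.27 [269.  120.7] [ 0.554 -0.446  0.   ]
stand 0.59 [339.1 360.3] [0.274 0.467 0.   ]
stand 0.47 [249.1 262.2] [0.549 0.2   0.   ]
clamp_seat 0.87 [348.7 337.1] [0.27  0.466 0.16 ]
clamp_seat 0.56 [266.2 232.3] [0.495 0.192 0.16 ]
clamp_seat 0.16 [253.  263.2] [0.52  0.293 0.16 ]
lever_pivot 0.85 [257.1 243.4] [0.517 0.225 0.151]
lever_pivot 0.7 [337.5 355.6] [0.295 0.509 0.151]
lever_pivot 0.34 [198.9 322. ] [0.632 0.464 0.151]
lever_tip 0.76 [322.5 371.5] [0.329 0.549 0.151]
lever_tip 0.71 [267.9 263.3] [0.481 0.284 0.151]
lever_tip 0.51 [251.6 263.2] [0.524 0.289 0.151]
```

View pics/a.png

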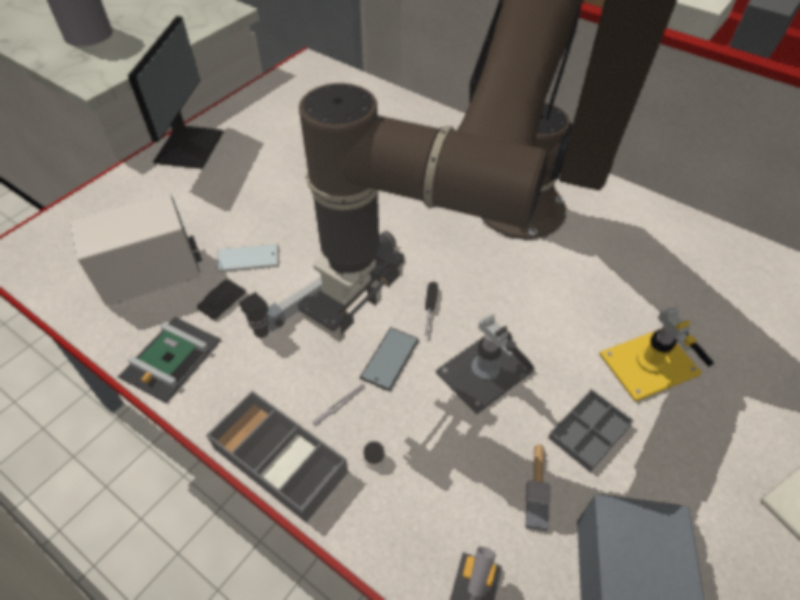

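View pics/b.png

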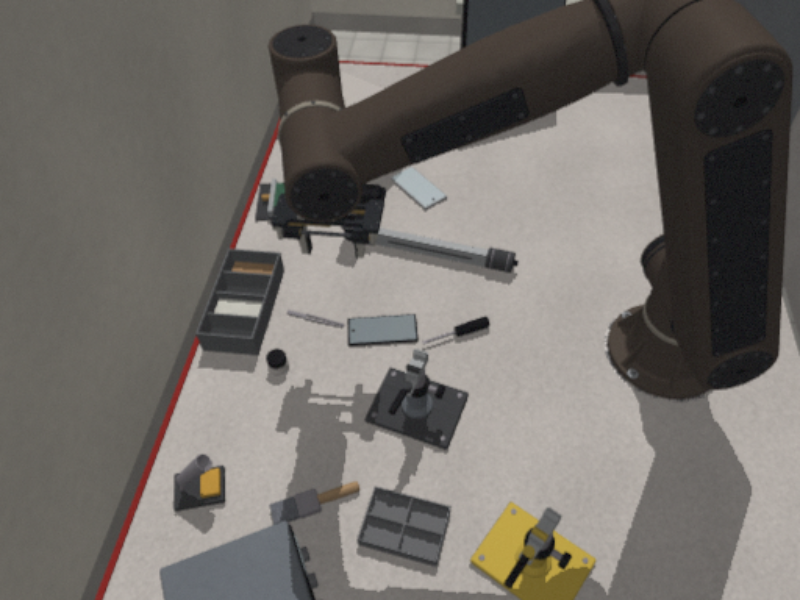

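The dark stand at scene (488,370 in the enlarged picture), side (418,400), fits the description. The yellow one at (650,365) is the look-alike. The boom runs from the camera at scene (258,315) to the canister at (387,250). I'll take a close look above the stand and then above the boom.

>>> carry_out([
  [-0.9,0.5,1,0],
  [-1.8,1,2,0],
  [-2.7,1.5,3,0],
  [-3.4,2,3.6,0],
  [-3.4,2,3.6,0],
  [-3.4,2,3.6,0],
  [-3.4,2,3.6,0],
  [-3.4,2,3.6,0],
  [-3.4,2,3.6,0],
  [-3.4,2,3.6,0],
], claw=0)

```text
t: 2.05
eef_pos: [0.5052, 0.0997, 0.406]
ee_rot: [3.141, -0.001, -1.571]
force: [0.2, -0.2, -0.1]
width: 0.0873
gripper_force: 0.0
```

```bash
python3 - <<'E'
from h import *
s=arm.get_state(); print(s["eef_pos"],s["ee_rot"],s["t"])
for n in("wrist","scene","side"):
    f=arm.grab_frame(n)
    print(n,np.round(f["eye"],3),f["orientation"],f["fx"])
    for q in("boom","canister","camera","stand","clamp_seat","lever_pivot","lever_tip"):
        for m in arm.mark_of(f,q)[:2]:
            z={"clamp_seat":.16,"lever_pivot":.151,"lever_tip":.151,"canister":.024}.get(q,0)
            print(q,round(m["conf"],2),np.round(m["uv"],1),np.round(onz(f,m["uv"],z),3))
    if n=="wrist": cv2.imwrite("pics/c.png",cv2.resize(f["pixels"],(800,600))[:,:,::-1])
E
```

```text
[0.50521314 0.09972509 0.4060399 ] [ 3.14073957e+00 -5.73857300e-04 -1.57144520e+00] 2.05
wrist [0.505 0.032 0.565] [ 2.88156148e+00 -1.19087294e-04 -3.14139762e+00] 272.95378727690286
camera 0.32 [116.9 170.3] [0.793 0.128 0.   ]
stand 0.77 [259.8 198.2] [0.494 0.189 0.   ]
clamp_seat 0.9 [262.  225.1] [0.493 0.188 0.16 ]
clamp_seat 0.78 [383.2 369.8] [0.267 0.474 0.16 ]
lever_pivot 0.96 [253.8 249. ] [0.506 0.234 0.151]
lever_pivot 0.56 [366.7 379. ] [0.291 0.505 0.151]
lever_tip 0.4 [239.3 280.3] [0.531 0.293 0.151]
scene [1.158 0.445 1.089] [-2.47002634e+00 -1.61622905e-03  2.20834595e+00] 384.9917571573982
boom 0.85 [211.7 183.2] [ 0.509 -0.225  0.   ]
boom 0.43 [376.8 275.7] [0.49  0.429 0.   ]
canister 0.85 [242.2 156.4] [ 0.351 -0.204  0.024]
camera 0.55 [164.9 214. ] [ 0.713 -0.265  0.   ]
camera 0.31 [315.1 210. ] [0.387 0.145 0.   ]
stand 0.73 [416.5 229.7] [0.254 0.462 0.   ]
stand 0.55 [310.7 237.8] [0.494 0.192 0.   ]
clamp_seat 0.79 [435.5 204.9] [0.266 0.472 0.16 ]
clamp_seat 0.74 [314.3 210. ] [0.501 0.187 0.16 ]
lever_pivot 0.77 [442.  219.2] [0.298 0.507 0.151]
lever_pivot 0.71 [324.2 220. ] [0.509 0.227 0.151]
lever_tip 0.54 [455.7 229. ] [0.309 0.551 0.151]
lever_tip 0.45 [340.6 232.9] [0.52  0.288 0.151]
side [0.412 0.88  1.191] [-2.45309556  0.01865459 -3.02639344] 443.2552020807418
boom 0.64 [271.1 158.7] [ 0.525 -0.24   0.   ]
canister 0.67 [322.2 165. ] [ 0.339 -0.205  0.024]
camera 0.66 [223.1 152.7] [ 0.707 -0.253  0.   ]
stand 0.94 [337.5 360.6] [0.278 0.469 0.   ]
stand 0.75 [263.9 258.4] [0.505 0.182 0.   ]
clamp_seat 0.91 [266.6 232.2] [0.494 0.192 0.16 ]
clamp_seat 0.84 [348.5 336.5] [0.271 0.465 0.16 ]
lever_pivot 0.62 [263.1 245.9] [0.5   0.231 0.151]
lever_pivot 0.57 [338.1 355.4] [0.294 0.509 0.151]
lever_tip 0.67 [324.6 373.7] [0.324 0.553 0.151]
lever_tip 0.56 [251.  265.4] [0.525 0.295 0.151]
```

View pics/c.png

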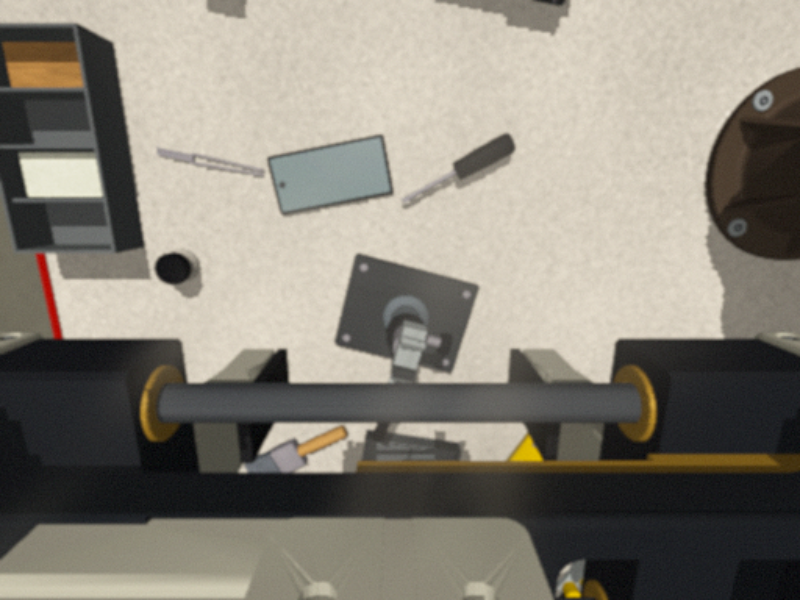

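The view shows the dark stand's foot with corners at about (360,255), (478,288) and (452,372). Its clamp is at (408,340) and the lever points down-left, away from the base, so it is open. Stand yaw is about -17° and boom yaw about -10°. Next I go above the boom.

>>> carry_out([
  [0,-1.1,0,1.7],
  [0,-2.2,-0.5,3.4],
  [0,-3.3,-1,5.1],
  [-0.2,-4.4,-1.5,6.8],
  [-0.3,-5.5,-2,8.5],
  [-0.3,-6.5,-2.5,10.2],
  [-0.3,-6.5,-3,11.9],
  [-0.3,-6.5,-3,13.4],
  [-0.3,-6.5,-3,13.4],
  [-0.3,-6.5,-3,13.4],
])

```text
t: 4.5
eef_pos: [0.4903, -0.2249, 0.257]
ee_rot: [-3.142, -0.001, -0.171]
force: [0.0, 0.2, 0.2]
width: 0.0875
gripper_force: 0.0
```

```bash
python3 - <<'E'
from h import *
s=arm.get_state(); print(s["eef_pos"],s["ee_rot"],s["t"],s["force"],s["moment"],s["q"])
for n in("wrist","scene","side"):
    f=arm.grab_frame(n)
    print(n,np.round(f["eye"],3),f["orientation"],f["fx"])
    for q in("boom","canister","camera"):
        for m in arm.mark_of(f,q)[:2]:
            print(q,round(m["conf"],2),np.round(m["uv"],1),np.round(onz(f,m["uv"],.024 if q=="canister" else 0),3))
    m=[r for r in arm.regions_of(f,"boom") if r["conf"]>.4]
    if m: print(m[0]["conf"],m[0]["pixels"].sum(),m[0]["uv"])
    if n=="wrist": cv2.imwrite("pics/d.png",cv2.resize(f["pixels"],(800,600))[:,:,::-1])
    else:  # stand refine: foot corners
        pass
E
```

```text
[ 0.49031422 -0.22489054  0.2570356 ] [-3.14158450e+00 -8.91995332e-04 -1.71357446e-01] 4.5 [0.02188411 0.16962615 0.18452277] [-0.14059977  0.13096781  0.04736366] [-6.64590437e-02  1.15294250e-01 -2.40172759e-01  9.10070656e-05
 -1.21444137e+00  1.46586622e+00]
wrist [ 0.558 -0.235  0.416] [ 2.88255393e+00  5.26549379e-05 -1.74136929e+00] 272.95378727690286
boom 0.92 [252.2 158.7] [ 0.507 -0.222  0.   ]
canister 0.74 [251.9 261.9] [ 0.349 -0.195  0.024]
0.72 4985 [251.4, 106.5]
scene [1.158 0.445 1.089] [-2.47002634e+00 -1.61622905e-03  2.20834595e+00] 384.9917571573982
boom 0.93 [208.4 184.3] [ 0.52  -0.232  0.   ]
canister 0.61 [244.2 158.7] [ 0.356 -0.191  0.024]
camera 0.58 [167.4 212.3] [ 0.702 -0.263  0.   ]
0.97 1389 [192.3, 188.5]
side [0.412 0.88  1.191] [-2.45309556  0.01865459 -3.02639344] 443.2552020807418
boom 0.56 [271.3 161.1] [ 0.523 -0.228  0.   ]
canister 0.89 [321.9 166. ] [ 0.34  -0.2    0.024]
camera 0.82 [224.5 151. ] [ 0.703 -0.262  0.   ]
camera 0.71 [259.7 335.4] [0.49  0.424 0.   ]
0.85 1480 [260.3, 156.5]
```

View pics/d.png

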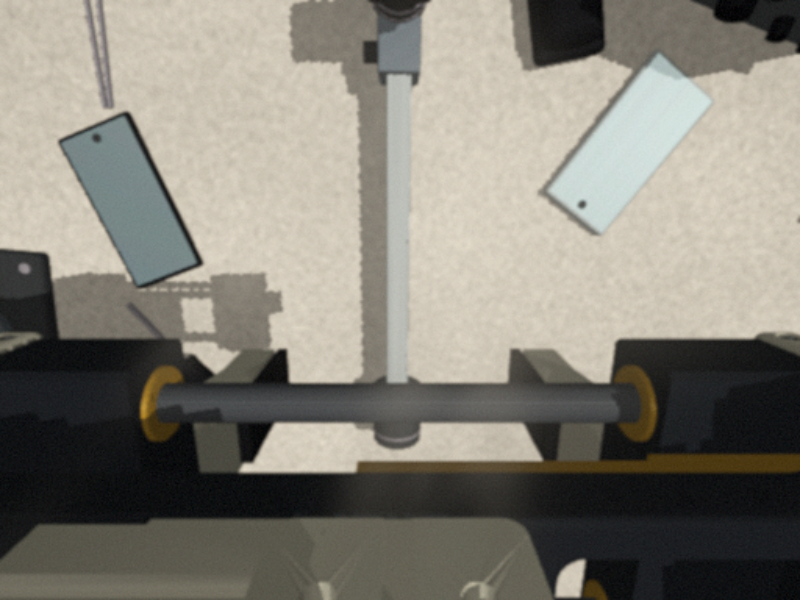

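```bash
python3 - <<'E'
from h import *
f=arm.grab_frame("wrist"); k=1/1.5625
for uv,z in(((398.5,77),.04),((397.5,250),.04),((397,360),.04),((398.5,45),.045)): print(uv,onz(f,(uv[0]*k,uv[1]*k),z))
a=onz(f,(398.5*k,77*k),.04);b=onz(f,(397*k,360*k),.04);d=(a-b)/np.linalg.norm(a-b);print("yaw",np.arctan2(d[1],d[0]),"origin",a-d*.138)
m=np.mean([ (arm.get_state()["moment"]) for _ in range(1)],0);print(m)
E
```

```text
(398.5, 77) [ 0.64492643 -0.25009024  0.04      ]
(397.5, 250) [ 0.50903297 -0.22635485  0.04      ]
(397, 360) [ 0.40681771 -0.20863176  0.04      ]
(398.5, 45) [ 0.66586179 -0.25360387  0.045     ]
yaw -0.1723875446329417 origin [ 0.50897186 -0.22641841  0.04      ]
[-0.09879943  0.04336637  0.00520176]
```

>>> carry_out([
  [-0.06,0.02,-0.8,0],
  [-0.12,0.04,-1.6,0],
  [-0.12,0.04,-2.4,0],
  [-0.12,0.04,-3.2,0],
  [-0.12,0.04,-3.8,0],
  [-0.12,0.04,-4.3,0],
  [-0.12,0.04,-4.6,0],
  [-0.12,0.04,-4.78,0],
  [-0.12,0.04,-4.78,0],
  [-0.12,0.04,-4.78,0],
])

```text
t: 6.55
eef_pos: [0.4846, -0.2231, 0.0184]
ee_rot: [3.142, -0.001, -0.167]
force: [0.2, 0.0, 0.5]
width: 0.0875
gripper_force: 0.0
```

```bash
cat >> h.py <<'E'
def avg(n=8):
    F=[];M=[]
    for _ in range(n):
        arm.grab_frame("side"); s=arm.get_state(); F.append(s["force"]);M.append(s["moment"])
    F,M=np.array(F),np.array(M)
    yaw=s["ee_rot"][2]; c,sn=np.cos(yaw),np.sin(yaw)
    m=M.mean(0); print("t",s["t"],"pos",np.round(s["eef_pos"],4),"rpy",np.round(s["ee_rot"],4),"F",F.mean(0).round(3),F.std(0).round(2),"M",m.round(4),M.std(0).round(3),"Mlocal(x,y)",(c*m[0]+sn*m[1]).round(4),(-sn*m[0]+c*m[1]).round(4),"w",s["width"],s["gripper_force"])
E
python3 -c "
from h import *
avg()"
```

```text
t 6.95 pos [ 0.4841 -0.223   0.0178] rpy [-3.1416e+00 -4.0000e-04 -1.6760e-01] F [ 0.501 -0.45   0.284] [0.59 0.39 0.46] M [-0.1108  0.0736  0.0003] [0.025 0.016 0.032] Mlocal(x,y) -0.1215 0.0541 w 0.08775499190272025 0.0
```

>>> carry_out([
  [0,0,0,0],
  [0,0,0,0],
  [0,0,0,0],
  [0,0,0,0],
  [0,0,0,0],
  [0,0,0,0],
  [0,0,0,0],
  [0,0,0,0],
  [0,0,0,0],
  [0,0,0,0],
], claw=1, force=50)

```text
t: 8.2
eef_pos: [0.4839, -0.223, 0.0176]
ee_rot: [-3.142, 0.0, -0.168]
force: [0.1, -1.7, 1.0]
width: 0.0195
gripper_force: 50.0
```

```bash
python3 -c "
from h import *
avg(6)"
```

```text
t 8.5 pos [ 0.484  -0.223   0.0176] rpy [-3.1416 -0.     -0.1676] F [ 0.339 -0.285 -0.357] [0.61 0.63 0.36] M [-0.3381  0.0324 -0.2558] [0.019 0.025 0.016] Mlocal(x,y) -0.3387 -0.0245 w 0.01969503419880189 49.987637400627136
```

>>> carry_out([
  [0,0,0.02,0],
  [0,0,0.04,0],
  [0,0,0.06,0],
  [0,0,0.08,0],
  [0,0,0.1,0],
  [0,0,0.12,0],
  [0,0,0.12,0],
  [0,0,0.12,0],
  [0,0,0.12,0],
  [0,0,0.12,0],
])

```text
t: 9.75
eef_pos: [0.4839, -0.223, 0.0235]
ee_rot: [3.142, 0.0, -0.168]
force: [-0.1, 1.3, -4.6]
width: 0.0196
gripper_force: 50.0
```

```bash
python3 -c "
from h import *
avg(8)"
```

```text
t 10.15 pos [ 0.484  -0.223   0.0236] rpy [ 3.1416 -0.     -0.1675] F [-0.01  -0.057 -4.783] [0.43 0.51 0.25] M [-0.0474  0.2043 -0.0019] [0.028 0.023 0.026] Mlocal(x,y) -0.0808 0.1935 w 0.019982312216632422 49.96172547340393
```

>>> carry_out([
  [0,0,0.02,0],
  [0,0,0.04,0],
  [0,0,0.06,0],
  [0,0,0.08,0],
  [0,0,0.1,0],
  [0,0,0.12,0],
  [0,0,0.12,0],
  [0,0,0.12,0],
  [0,0,0.12,0],
  [0,0,0.12,0],
])

```text
t: 11.4
eef_pos: [0.484, -0.223, 0.0295]
ee_rot: [3.142, 0.0, -0.167]
force: [-0.1, -0.0, -4.3]
width: 0.0193
gripper_force: 50.0
```

```bash
python3 -c "
from h import *
avg(8)
f=arm.grab_frame('side')
cv2.imwrite('pics/e.png',cv2.resize(f['pixels'][120:200,200:340],(800,457),interpolation=cv2.INTER_CUBIC)[:,:,::-1])"
```

```text
t 11.8 pos [ 0.484  -0.223   0.0296] rpy [-3.1416e+00 -1.0000e-04 -1.6760e-01] F [-2.390e-01  2.000e-03 -4.506e+00] [0.45 0.46 0.22] M [-0.0713  0.248   0.0023] [0.031 0.036 0.035] Mlocal(x,y) -0.1117 0.2326 w 0.019520565629620172 49.9617201089859
```

View pics/e.png

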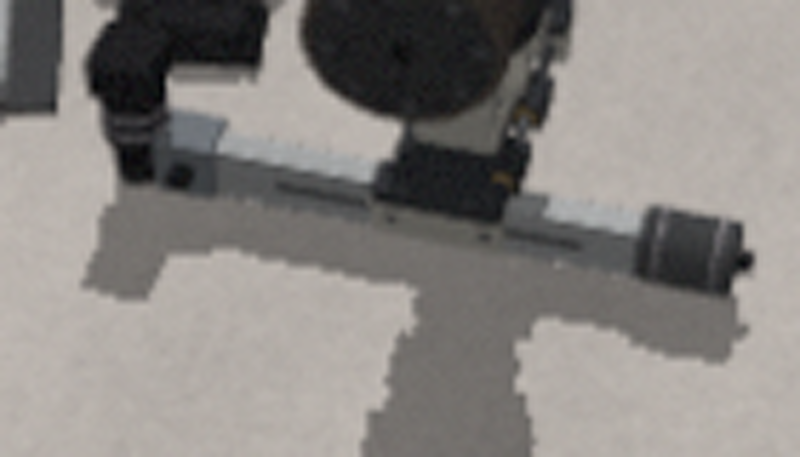

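The boom is up in one piece, weighing about 4.8 N. The moment puts the balance point about 33 mm towards the camera, near x = +8 mm. I'll set it down and regrip there.

>>> carry_out([
  [0,0,-0.04,0],
  [0,0,-0.08,0],
  [0,0,-0.12,0],
  [0,0,-0.16,0],
  [0,0,-0.19,0],
  [0,0,-0.21,0],
  [0,0,-0.23,0],
  [0,0,-0.24,0],
  [0,0,-0.24,0],
  [0,0,-0.24,0],
])

```text
t: 13.1
eef_pos: [0.484, -0.223, 0.0176]
ee_rot: [-3.142, -0.0, -0.168]
force: [-0.7, -0.1, -3.5]
width: 0.0194
gripper_force: 50.0
```

>>> carry_out([
  [0,0,0,0],
  [0,0,0,0],
  [0,0,0,0],
  [0,0,0,0],
  [0,0,0,0],
  [0.2,-0.035,0,0],
  [0.4,-0.07,0,0],
  [0.65,-0.11,0,0],
  [0.65,-0.11,0,0],
  [0.65,-0.11,0,0],
], claw=0)

```text
t: 14.35
eef_pos: [0.5161, -0.2285, 0.0172]
ee_rot: [-3.142, 0.001, -0.168]
force: [-0.9, -0.8, -0.2]
width: 0.0876
gripper_force: 0.0
```

```bash
python3 -c "
from h import *
avg(10)
f=arm.grab_frame('wrist')
cv2.imwrite('pics/f.png',cv2.resize(f['pixels'],(800,600))[:,:,::-1])"
```

```text
t 14.85 pos [ 0.5164 -0.2285  0.0176] rpy [-3.1416e+00 -1.0000e-04 -1.6750e-01] F [-0.151  0.043  0.008] [0.55 0.5  0.36] M [-0.0979  0.0514  0.0072] [0.029 0.026 0.025] Mlocal(x,y) -0.1051 0.0343 w 0.08792728279620574 0.0
```

>>> carry_out([
  [0,0,0,0],
  [0,0,0,0],
  [0,0,0,0],
  [0,0,0,0],
  [0,0,0,0],
  [0,0,0,0],
  [0,0,0.03,0],
  [0,0,0.06,0],
  [0,0,0.1,0],
  [0,0,0.1,0],
], claw=1)

```text
t: 16.15
eef_pos: [0.5162, -0.2285, 0.0224]
ee_rot: [-3.142, 0.0, -0.168]
force: [-0.4, -0.2, -4.8]
width: 0.0195
gripper_force: 50.0
```

```bash
python3 -c "
from h import *
avg(12)"
```

```text
t 16.75 pos [ 0.5164 -0.2285  0.0225] rpy [ 3.1416e+00  1.0000e-04 -1.6760e-01] F [ 0.18  -0.138 -4.894] [0.45 0.52 0.45] M [-0.1185  0.0694 -0.0139] [0.03  0.033 0.031] Mlocal(x,y) -0.1285 0.0487 w 0.019639252271986547 49.990246295928955
```

The balance point is now under the grip: residual moment is about 0, so boom x ≈ +8 mm. Next I lift it and carry it beside the stand for a close look.

>>> carry_out([
  [0,0,0.2,0],
  [0,0,0.6,0],
  [0,0,1.1,0],
  [0,0,1.7,0],
  [0,0,2.3,0],
  [0,0,2.9,0],
  [0,0,3.5,0],
  [0,0.1,4.1,0],
  [0,0.3,4.5,0],
  [0,0.6,4.8,0],
])

```text
t: 18.0
eef_pos: [0.5163, -0.1982, 0.2641]
ee_rot: [-3.141, -0.001, -0.168]
force: [0.4, -0.8, -5.2]
width: 0.0195
gripper_force: 50.0
```

>>> carry_out([
  [-0.1,0.5,0.1,-0.1],
  [-0.2,1.1,0.15,-0.2],
  [-0.3,1.8,0.15,-0.3],
  [-0.4,2.5,0.15,-0.4],
  [-0.5,3.2,0.15,-0.6],
  [-0.6,3.9,0.15,-0.8],
  [-0.8,4.6,0.15,-1.0],
  [-0.9,5.2,0.15,-1.1],
  [-0.95,5.7,0.15,-1.2],
  [-0.95,6.0,0.15,-1.2],
])

```text
t: 19.25
eef_pos: [0.4683, 0.1028, 0.2702]
ee_rot: [-3.141, 0.0, -0.292]
force: [0.4, 0.6, -5.0]
width: 0.0198
gripper_force: 50.0
```

```bash
python3 - <<'E'
from h import *
avg(6)
P=[]
for n in("wrist","scene","side"):
    f=arm.grab_frame(n)
    print(n,np.round(f["eye"],3),np.round(f["orientation"],3))
    for q in("clamp_seat","lever_pivot","lever_tip","canister","camera","boom"):
        for m in arm.mark_of(f,q)[:2]:
            z={"clamp_seat":.16,"lever_pivot":.151,"lever_tip":.151}.get(q,.25)
            print(q,round(m["conf"],2),np.round(m["uv"],1),np.round(onz(f,m["uv"],z),3))
    if n=="wrist": cv2.imwrite("pics/g.png",cv2.resize(f["pixels"],(800,600))[:,:,::-1])
E
```

```text
t 19.55 pos [0.4689 0.101  0.27  ] rpy [ 3.1412e+00  2.0000e-04 -2.9360e-01] F [ 0.238 -0.056 -5.176] [0.65 0.96 0.51] M [-0.0653  0.0645 -0.0119] [0.154 0.039 0.023] Mlocal(x,y) -0.0812 0.0428 w 0.01951342553715655 49.9903267621994
wrist [0.535 0.083 0.429] [ 2.881 -0.    -1.864]
clamp_seat 0.56 [163.5 194.6] [0.494 0.192 0.16 ]
lever_pivot 0.97 [121.5 191.3] [0.508 0.236 0.151]
lever_tip 0.91 [ 62.3 190. ] [0.528 0.295 0.151]
lever_tip 0.41 [ 26.2 109.7] [0.61  0.292 0.151]
camera 0.33 [317.5 177.1] [0.489 0.053 0.25 ]
boom 0.61 [256.4 234.4] [0.462 0.103 0.25 ]
scene [1.158 0.445 1.089] [-2.470e+00 -2.000e-03  2.208e+00]
clamp_seat 0.97 [315.2 211.1] [0.503 0.192 0.16 ]
clamp_seat 0.72 [431.7 204.6] [0.272 0.462 0.16 ]
lever_pivot 0.94 [441.7 217.6] [0.293 0.504 0.151]
lever_pivot 0.6 [325.  219.9] [0.507 0.229 0.151]
lever_tip 0.68 [138.3 191. ] [ 0.761 -0.296  0.151]
lever_tip 0.51 [341.8 234. ] [0.522 0.293 0.151]
canister 0.67 [343.2 140.9] [0.28  0.147 0.25 ]
canister 0.57 [324.1 222.5] [0.585 0.254 0.25 ]
camera 0.7 [246.8 202.1] [0.652 0.05  0.25 ]
boom 0.82 [300.6 170.9] [0.466 0.107 0.25 ]
side [0.412 0.88  1.191] [-2.453  0.019 -3.026]
clamp_seat 0.84 [267.9 231.9] [0.491 0.19  0.16 ]
clamp_seat 0.71 [349.6 337. ] [0.268 0.466 0.16 ]
lever_pivot 0.71 [336.9 353.5] [0.297 0.505 0.151]
lever_pivot 0.59 [268.5 231. ] [0.49  0.181 0.151]
lever_tip 0.71 [251.1 264.5] [0.525 0.293 0.151]
lever_tip 0.53 [258.9 247.9] [0.51  0.239 0.151]
canister 0.69 [342.7 201.7] [0.295 0.133 0.25 ]
canister 0.53 [267.5 120.4] [ 0.529 -0.169  0.25 ]
camera 0.9 [216.  169.3] [0.654 0.052 0.25 ]
boom 0.8 [278.6 189.6] [0.469 0.109 0.25 ]
```

View pics/g.png

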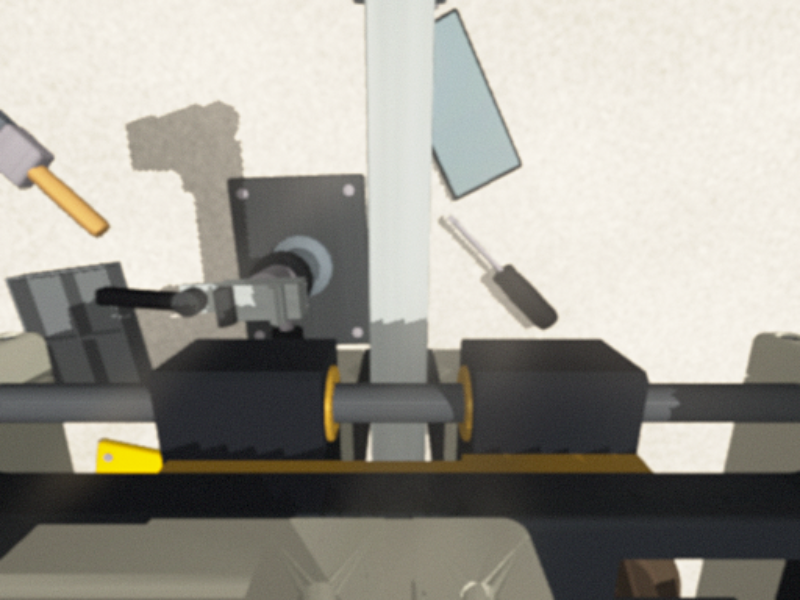

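```bash
python3 - <<'E'
from h import *
f=arm.grab_frame("wrist")
c=f["pixels"][160:225,45:245]
cv2.imwrite("pics/h.png",cv2.resize(c,(800,260),interpolation=cv2.INTER_CUBIC)[:,:,::-1])
k=1/1.5625
P=[onz(f,(u*k,v*k),.014) for u,v in((230,180),(363,176),(368,342))]
for p in P: print(p)
d=P[0]-P[1];print("y axis yaw-90:",np.degrees(np.arctan2(d[1],d[0]))-90,np.linalg.norm(d))
d=P[1]-P[2];print("x yaw",np.degrees(np.arctan2(d[1],d[0])),np.linalg.norm(d))
E
```

```text
[0.59023176 0.23022043 0.014     ]
[0.557842   0.11020792 0.014     ]
[0.40055986 0.15577751 0.014     ]
y axis yaw-90: -15.103515709697774 0.12430647393609721
x yaw -16.15796681112795 0.16375059974096576
```

View pics/h.png

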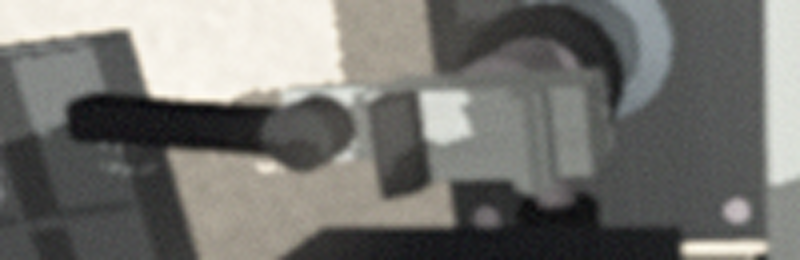

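```bash
python3 - <<'E'
from h import *
f=arm.grab_frame("wrist")
yaw=np.radians(-16.5);X=np.array([np.cos(yaw),np.sin(yaw)]);Y=np.array([-X[1],X[0]]);s0=np.array([.494,.192])
for n,u,v,z in(("jaw+ base",425,137,.16),("jaw+ lip",370,145,.174),("r527",527,130,.174),("r550",552,130,.174),("r600",600,130,.174),("seat back edge",470,85,.16),("seat front",470,182,.16),("lip+ back",370,95,.174),("lip+ front",383,197,.174),("lip- back",550,88,.174),("lip- front",555,180,.174),("pivot",308,130,.157),("tip",68,117,.151)):
    p=onz(f,(45+u/4,160+v/4),z)[:2]; print(n,p.round(4),"stand xy",((p-s0)@X).round(4),((p-s0)@Y).round(4))
E
```

```text
jaw+ base [0.4978 0.2042] stand xy 0.0002 0.0128
jaw+ lip [0.5017 0.2114] stand xy 0.0018 0.0208
r527 [0.4942 0.1737] stand xy 0.0054 -0.0174
r550 [0.4925 0.168 ] stand xy 0.0054 -0.0235
r600 [0.4892 0.1569] stand xy 0.0053 -0.035
seat back edge [0.5071 0.1882] stand xy 0.0136 0.0001
seat front [0.4833 0.1977] stand xy -0.0119 0.0024
lip+ back [0.5131 0.2066] stand xy 0.0142 0.0194
lip+ front [0.4886 0.2136] stand xy -0.0113 0.0191
lip- back [0.5023 0.1648] stand xy 0.0157 -0.0237
lip- front [0.4805 0.1717] stand xy -0.0072 -0.0233
pivot [0.5078 0.2337] stand xy 0.0014 0.0439
tip [0.5285 0.2957] stand xy 0.0036 0.1093
```

Seat at (0.495, 0.193) with yaw -16.5°. The marks, jaw edges (±12 mm) and seat length (24 mm) all agree. I move above it and descend to just over the lips.

>>> carry_out([
  [0.07,0.25,0,0],
  [0.16,0.6,0,0],
  [0.27,1.0,0,0],
  [0.38,1.4,0,0],
  [0.47,1.7,0,0],
  [0.52,1.84,-0.1,0],
  [0.52,1.84,-0.4,0],
  [0.52,1.84,-0.8,0],
  [0.52,1.84,-1.1,0],
  [0.52,1.84,-1.2,0],
])

```text
t: 21.95
eef_pos: [0.4944, 0.1927, 0.2087]
ee_rot: [3.14, 0.001, -0.294]
force: [-0.5, 0.1, -4.1]
width: 0.02
gripper_force: 50.0
```

```bash
python3 - <<'E'
from h import *
avg(4)
f=arm.grab_frame("scene");g=arm.grab_frame("side")
for n,h in(("s",f),("d",g)):
    print(n,proj(h,[.495,.193,.16]),proj(h,[.495,.193,.19]))
def crop(h):
    u,v=proj(h,[.495,.193,.17]).astype(int); return cv2.resize(h["pixels"][v-40:v+40,u-53:u+53],(795,600),interpolation=cv2.INTER_CUBIC)
im=np.hstack([cv2.resize(crop(f),(400,300)),cv2.resize(crop(g),(400,300))])
cv2.imwrite("pics/i.png",im[:,:,::-1])
E
```

```text
t 22.15 pos [0.4953 0.1936 0.2106] rpy [-3.141e+00 -7.000e-04 -2.932e-01] F [-0.12  0.26 -5.48] [0.07 0.53 0.66] M [-0.087   0.0724 -0.0018] [0.049 0.063 0.036] Mlocal(x,y) -0.1042 0.0441 w 0.019899135104568404 49.99029099941254
s [317.01294397 209.5330543 ] [318.35387145 203.47496696]
d [266.26059567 232.60044851] [266.16095623 226.46409117]
```

View pics/i.png

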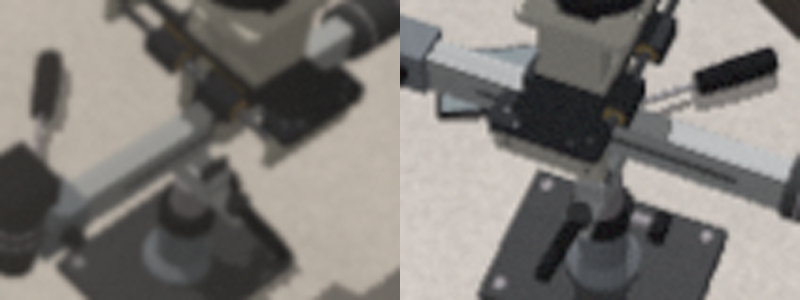

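The boom is lined up over the clamp, as seen at both crop centres. I lower it gently.

>>> carry_out([
  [0,0,-0.06,0],
  [0,0,-0.14,0],
  [0,0,-0.22,0],
  [0,0,-0.3,0],
  [0,0,-0.38,0],
  [0,0,-0.46,0],
  [0,0,-0.52,0],
  [0,0,-0.57,0],
  [0,0,-0.6,0],
  [0,0,-0.6,0],
])

```text
t: 23.5
eef_pos: [0.4947, 0.1931, 0.1798]
ee_rot: [3.141, 0.0, -0.293]
force: [-0.2, -2.4, -6.4]
width: 0.0198
gripper_force: 50.0
```

>>> carry_out([
  [0,0,-0.01,0],
  [0,0,-0.02,0],
  [0,0,-0.03,0],
  [0,0,-0.04,0],
  [0,0,-0.05,0],
  [0,0,-0.05,0],
  [0,0,-0.05,0],
  [0,0,-0.05,0],
  [0,0,-0.05,0],
  [0,0,-0.05,0],
])

```text
t: 24.75
eef_pos: [0.4949, 0.1932, 0.1795]
ee_rot: [-3.141, -0.001, -0.293]
force: [-8.3, -4.4, 12.2]
width: 0.0197
gripper_force: 50.0
```

```bash
python3 -c "
from h import *
avg(6)"
```

```text
t 25.05 pos [0.4949 0.1932 0.1795] rpy [-3.1414e+00 -9.0000e-04 -2.9270e-01] F [-8.012 -4.596 11.939] [0.33 0.48 0.45] M [-1.9211  3.1502  0.018 ] [0.011 0.015 0.018] Mlocal(x,y) -2.7483 2.462 w 0.01946223701955629 50.00463545322418
```

Contact shows at TCP z ≈ 0.1797, with about 17 N of press from the 2 mm overtravel. I relieve the press and ease the grip to 3 N as a balance check before opening.

>>> carry_out([
  [0,0,0.01,0],
  [0,0,0.02,0],
  [0,0,0.03,0],
  [0,0,0.04,0],
  [0,0,0.04,0],
  [0,0,0.04,0],
  [0,0,0.04,0],
  [0,0,0.04,0],
  [0,0,0.04,0],
  [0,0,0.04,0],
])

```text
t: 26.3
eef_pos: [0.4949, 0.1933, 0.1796]
ee_rot: [3.141, 0.0, -0.293]
force: [-2.3, -5.6, -0.3]
width: 0.0198
gripper_force: 50.0
```

```bash
python3 -c "
from h import *
avg(6)"
```

```text
t 26.6 pos [0.4948 0.1933 0.1795] rpy [ 3.141e+00  2.000e-04 -2.932e-01] F [-2.468 -4.994 -0.572] [0.42 0.54 0.44] M [-1.8727  1.0144  0.0308] [0.021 0.017 0.015] Mlocal(x,y) -2.086 0.4299 w 0.019514714821180643 49.994686245918274
```

>>> carry_out([
  [0,0,0,0],
  [0,0,0,0],
  [0,0,0,0],
  [0,0,0,0],
  [0,0,0,0],
  [0,0,0,0],
  [0,0,0,0],
  [0,0,0,0],
  [0,0,0,0],
  [0,0,0,0],
], claw=1, force=3)

```text
t: 27.85
eef_pos: [0.4951, 0.1934, 0.1796]
ee_rot: [3.142, -0.0, -0.293]
force: [-0.7, -4.6, 2.3]
width: 0.0202
gripper_force: 3.0
```

```bash
python3 -c "
from h import *
avg(6)"
```

```text
t 28.15 pos [0.495  0.1934 0.1796] rpy [ 3.1416e+00 -1.0000e-04 -2.9320e-01] F [-1.419 -5.079  3.175] [0.54 0.26 0.36] M [-1.9323  0.5159  0.0128] [0.025 0.049 0.024] Mlocal(x,y) -1.9989 -0.0646 w 0.01990908739203411 3.0144995357841253
```

>>> carry_out([
  [0,-0.006,0,0],
  [-0.004,-0.012,0,0],
  [-0.004,-0.012,0,0],
  [-0.004,-0.012,0,0],
  [-0.004,-0.012,0,0],
  [-0.004,-0.012,0,0],
  [-0.004,-0.012,0,0],
  [-0.004,-0.012,0,0],
  [-0.004,-0.012,0,0],
  [-0.004,-0.012,0,0],
])

```text
t: 29.4
eef_pos: [0.4949, 0.1931, 0.1796]
ee_rot: [-3.141, -0.0, -0.293]
force: [1.0, -0.5, -0.7]
width: 0.02
gripper_force: 3.0
```

>>> carry_out([
  [0,0,0,0],
  [0,0,0,0],
  [0,0,0,0],
  [0,0,0,0],
  [0,0,0,0],
  [0,0,0,0],
  [0,0,0,0],
  [0,0,0,0],
  [0,0,0,0],
  [0,0,0,0],
], claw=0)

```text
t: 30.65
eef_pos: [0.4948, 0.1929, 0.1796]
ee_rot: [3.142, -0.0, -0.293]
force: [-1.0, -0.0, -1.0]
width: 0.0874
gripper_force: 0.0
```

```bash
python3 - <<'E'
from h import *
avg(3)
f=arm.grab_frame("scene");g=arm.grab_frame("side")
for h in(f,g):
    for q in("camera","canister","boom"):
        for m in arm.mark_of(h,q)[:1]: print(q,round(m["conf"],2),m["uv"],onz(h,m["uv"],.184 if q=="canister" else .16).round(3))
X=np.array([np.cos(-.291),np.sin(-.291)]);o=np.array([.495,.193])
for h in(f,g):
  for d,z in((-.178,.184),(.17,.16)): print(proj(h,[*(o+d*X),z]).round(1))
def crop(h):
    u,v=proj(h,[.495,.193,.17]).astype(int); return cv2.resize(h["pixels"][v-75:v+75,u-100:u+100],(400,300),interpolation=cv2.INTER_CUBIC)
cv2.imwrite("pics/j.png",np.hstack([crop(f),crop(g)])[:,:,::-1])
E
```

```text
t 30.8 pos [0.4948 0.1929 0.1796] rpy [-3.1415 -0.     -0.2932] F [-0.373  0.133  0.228] [0.15 0.31 0.13] M [-0.0967  0.0356 -0.0052] [0.018 0.026 0.021] Mlocal(x,y) -0.1029 0.0061 w 0.08774695679622069 0.0
camera 0.57 [265.9, 243.5] [0.682 0.138 0.16 ]
canister 0.72 [359.2, 181.3] [0.341 0.249 0.184]
boom 0.57 [317.9, 207.7] [0.488 0.192 0.16 ]
camera 0.93 [204.4, 211.1] [0.682 0.137 0.16 ]
canister 0.74 [326.6, 245.1] [0.329 0.232 0.184]
boom 0.73 [261.5, 233.6] [0.508 0.198 0.16 ]
[360.2 177.4]
[272.6 238.5]
[328.3 249.1]
[212.  213.8]
```

View pics/j.png

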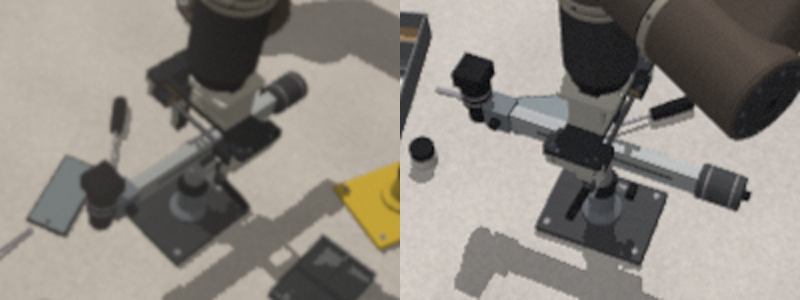

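The boom lies level by itself: both views show it level and the residual force is about 0. I retreat upward and go to the lever's trailing side.

>>> carry_out([
  [0,0,0.1,0],
  [0,0,0.3,0],
  [0,0,0.6,0],
  [0,0,1.0,0],
  [0,0,1.4,0],
  [0,0,1.7,0],
  [0,0.5,1.7,0],
  [0,1.2,1.7,0],
  [0.06,1.9,1.7,0],
  [0.06,2.32,1.7,0],
])

```text
t: 32.45
eef_pos: [0.4975, 0.3109, 0.2639]
ee_rot: [3.141, 0.001, -0.292]
force: [-0.4, -0.1, -1.8]
width: 0.0876
gripper_force: 0.0
```

>>> carry_out([
  [0,0,0,0],
  [0,0,0,0],
  [0,0,0,0],
  [0,0,0,0],
  [0,0,-0.5,0],
  [0,0,-1.0,0],
  [0,0,-1.5,0],
  [0,0,-2.0,0],
  [0,0,-2.35,0],
  [0,0,-2.35,0],
], claw=1)

```text
t: 33.7
eef_pos: [0.4973, 0.3079, 0.146]
ee_rot: [3.139, 0.001, -0.294]
force: [-0.9, -0.4, 0.4]
width: 0.0005
gripper_force: 0.0
```

```bash
python3 - <<'E'
from h import *
avg(2)
X=np.array([.958,-.286]);Y=np.array([.286,.958]);P=np.array([.508,.237]);c=np.array(arm.get_state()["eef_pos"])[:2]
for th in(0,.3,.6,.9,1.2,1.5,1.6):
    d=np.array([np.sin(th),np.cos(th)]);t=np.array([np.cos(th),-np.sin(th)])
    r=.045*d-.006*t+np.array([-.0095,.021]); w=P+r[0]*X+r[1]*Y; print(th,w.round(4),((w-c)/.05).round(2))
f=arm.grab_frame("wrist"); g=arm.grab_frame("side")
u,v=proj(g,[.52,.25,.15]).astype(int)
b=cv2.resize(g["pixels"][v-60:v+60,u-80:u+80],(400,300),interpolation=cv2.INTER_CUBIC)
cv2.imwrite("pics/k.png",np.hstack([cv2.resize(f["pixels"],(400,300)),b])[:,:,::-1])
E
```

```text
t 33.8 pos [0.4982 0.3089 0.1478] rpy [-3.1411e+00 -6.0000e-04 -2.9340e-01] F [-0.411 -0.708  0.006] [0.08 0.11 0.17] M [-0.092   0.0004  0.0062] [0.015 0.008 0.021] Mlocal(x,y) -0.0882 -0.0262 w 0.00042353473531643 0.0
0 [0.512  0.3047] [ 0.28 -0.08]
0.3 [0.525  0.3006] [ 0.54 -0.17]
0.6 [0.5361 0.2928] [ 0.76 -0.32]
0.9 [0.5444 0.2821] [ 0.93 -0.54]
1.2 [0.5493 0.2694] [ 1.02 -0.79]
1.5 [0.5501 0.2559] [ 1.04 -1.06]
1.6 [0.5495 0.2514] [ 1.03 -1.15]
```

View pics/k.png

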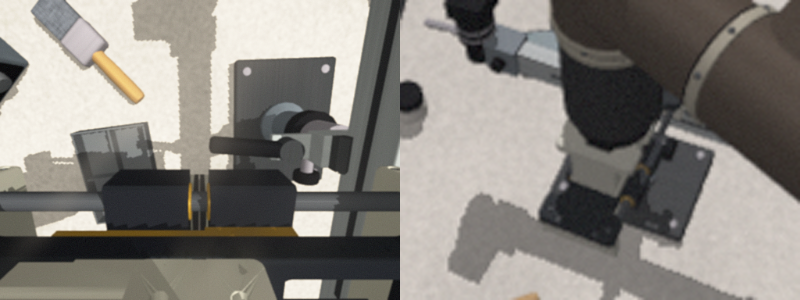

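>>> carry_out([
  [0.14,-0.04,0,0],
  [0.28,-0.08,0,0],
  [0.41,-0.12,0,0],
  [0.54,-0.17,0,0],
  [0.65,-0.24,0,0],
  [0.76,-0.32,0,0],
  [0.85,-0.43,0,0],
  [0.93,-0.54,0,0],
  [0.98,-0.66,0,0],
  [1.02,-0.79,0,0],
])

```text
t: 35.15
eef_pos: [0.5493, 0.2692, 0.1472]
ee_rot: [-3.141, -0.001, -0.293]
force: [1.5, 3.7, -0.2]
width: 0.0001
gripper_force: 1.5
```

>>> carry_out([
  [0.01,-0.07,0,0],
  [0.02,-0.14,0,0],
  [0.02,-0.2,0,0],
  [0.02,-0.27,0,0],
  [0.02,-0.3,0,0],
  [0.02,-0.33,0,0],
  [0.02,-0.33,0,0],
  [0.02,-0.33,0,0],
  [0.02,-0.33,0,0],
  [0.02,-0.33,0,0],
])

```text
t: 36.4
eef_pos: [0.5497, 0.2528, 0.147]
ee_rot: [3.141, 0.0, -0.293]
force: [1.8, 0.4, 0.6]
width: 0.0005
gripper_force: 0.9
```

```bash
cat > lv.py <<'E'
from h import *
avg(2)
X=np.array([.958,-.286]);Y=np.array([.286,.958]);P=np.array([.508,.237])
for n in("wrist","scene","side"):
    f=arm.grab_frame(n)
    for m in arm.mark_of(f,"lever_tip")[:4]:
        p=onz(f,m["uv"],.151)[:2]-P
        if np.linalg.norm(p)<.1: print(n,round(m["conf"],2),"r",np.linalg.norm(p).round(3),"angle",np.arctan2(p@X,p@Y).round(2))
    for q in("camera","canister"):
        for m in arm.mark_of(f,q)[:1]: print(n,q,round(m["conf"],2),np.round(m["uv"],1),onz(f,m["uv"],.184 if q=="canister" else .16).round(3))
E
python3 lv.py
```

```text
t 36.5 pos [0.5496 0.2528 0.147 ] rpy [ 3.1413e+00  2.0000e-04 -2.9320e-01] F [2.046 1.539 0.968] [0.05 0.22 0.18] M [ 0.5005 -0.6112  0.0245] [0.02  0.008 0.007] Mlocal(x,y) 0.6558 -0.4404 w 0.0005123677137639406 0.897343334895595
wrist 0.73 r 0.057 angle 1.43
scene 0.54 r 0.051 angle 1.47
scene camera 0.78 [268.3 240.7] [0.671 0.139 0.16 ]
scene canister 0.81 [355.7 176. ] [0.328 0.23  0.184]
side camera 0.84 [207.4 215.3] [0.67  0.151 0.16 ]
side canister 0.87 [329.3 244. ] [0.322 0.228 0.184]
```

>>> carry_out([
  [-0.006,-0.02,0,0],
  [-0.012,-0.04,0,0],
  [-0.017,-0.06,0,0],
  [-0.023,-0.08,0,0],
  [-0.023,-0.08,0,0],
  [-0.023,-0.08,0,0],
  [-0.023,-0.08,0,0],
  [-0.023,-0.08,0,0],
  [-0.023,-0.08,0,0],
  [-0.023,-0.08,0,0],
])

```text
t: 38.35
eef_pos: [0.5495, 0.2504, 0.1473]
ee_rot: [-3.139, -0.001, -0.293]
force: [4.4, 6.7, -2.0]
width: 0.0004
gripper_force: 3.8
```

```bash
python3 lv.py
```

```text
t 38.45 pos [0.5495 0.2504 0.1473] rpy [-3.1386e+00 -1.2000e-03 -2.9280e-01] F [ 3.713  7.388 -2.63 ] [0.01 0.32 0.03] M [ 2.5358 -1.4441  0.0561] [0.019 0.037 0.021] Mlocal(x,y) 2.8446 -0.6509 w 0.000685323470226669 3.7731825176160783
wrist 0.78 r 0.056 angle 1.45
wrist camera 0.25 [286.7 206.9] [0.566 0.228 0.16 ]
wrist canister 0.74 [481.5 217.6] [0.543 0.142 0.184]
scene 0.58 r 0.049 angle 1.73
scene camera 0.95 [267.5 241.6] [0.675 0.138 0.16 ]
scene canister 0.58 [354.7 177.2] [0.334 0.23  0.184]
side camera 0.72 [204.1 213.1] [0.681 0.144 0.16 ]
side canister 0.96 [330.7 245. ] [0.318 0.231 0.184]
```

>>> carry_out([
  [-0.006,-0.02,0,0],
  [-0.012,-0.04,0,0],
  [-0.017,-0.06,0,0],
  [-0.017,-0.06,0,0],
  [-0.017,-0.06,0,0],
  [-0.017,-0.06,0,0],
  [-0.017,-0.06,0,0],
  [-0.017,-0.06,0,0],
  [-0.017,-0.06,0,0],
  [-0.017,-0.06,0,0],
])

```text
t: 40.3
eef_pos: [0.5495, 0.2499, 0.1476]
ee_rot: [-3.134, -0.002, -0.292]
force: [5.5, 15.3, -4.5]
width: 0.0004
gripper_force: 7.7
```

```bash
python3 lv.py
```

```text
t 40.4 pos [0.5495 0.2499 0.1476] rpy [-3.1342e+00 -2.4000e-03 -2.9220e-01] F [ 4.583 14.841 -4.759] [0.51 0.79 0.32] M [ 5.3675 -1.7366  0.1471] [0.041 0.005 0.013] Mlocal(x,y) 5.6403 -0.1167 w 0.00016447650745920827 7.658479547633306
wrist 0.82 r 0.056 angle 1.46
wrist camera 0.31 [482.8 221.6] [0.526 0.123 0.16 ]
scene 0.38 r 0.052 angle 1.53
scene camera 0.61 [264.3 242.8] [0.683 0.134 0.16 ]
scene canister 0.56 [353.9 177.8] [0.338 0.229 0.184]
side 0.41 r 0.063 angle -3.11
side camera 0.74 [207.5 213.4] [0.671 0.144 0.16 ]
side canister 0.73 [330.3 243.8] [0.32  0.227 0.184]
```

The lever is against its stop: force doubled with only 0.5 mm of movement. I back off outward and rise clear.

>>> carry_out([
  [0.03,0.1,0,0],
  [0.08,0.25,0,0],
  [0.15,0.5,0,0],
  [0.2,0.8,0.1,0],
  [0.2,0.9,0.6,0],
  [0.2,0.9,1.2,0],
  [0.2,0.9,1.8,0],
  [0.2,0.9,2.4,0],
  [0.2,0.9,2.8,0],
  [0.2,0.9,2.8,0],
])

```text
t: 42.25
eef_pos: [0.5585, 0.2919, 0.2892]
ee_rot: [-3.139, -0.002, -0.293]
force: [-1.3, 0.4, -0.4]
width: 0.0005
gripper_force: 0.0
```

```bash
python3 lv.py; python3 - <<'E'
from h import *
# boom level/centre check: marks triangulated from scene and side
f=arm.grab_frame("scene");g=arm.grab_frame("side")
for q in("camera","canister","boom","lever_tip","clamp_seat"):
    L=[(a["conf"]*b["conf"],)+tri(ray(f,a["uv"]),ray(g,b["uv"])) for a in arm.mark_of(f,q)[:3] for b in arm.mark_of(g,q)[:3]]
    for c,p,e in L:
        if e<.012: print(q,round(c,2),p.round(3),round(e,3))
E
```

```text
t 42.35 pos [0.5575 0.2912 0.2866] rpy [ 3.1414e+00  6.0000e-04 -2.9310e-01] F [ 0.678  0.019 -0.517] [0.08 0.41 0.44] M [-0.0877  0.0682  0.0042] [0.007 0.012 0.051] Mlocal(x,y) -0.1036 0.04 w 0.0005185301742955241 0.0
wrist 0.82 r 0.059 angle 1.47
wrist camera 0.91 [375.1  20.1] [0.679 0.14  0.16 ]
wrist canister 0.69 [354.6 360.8] [0.329 0.238 0.184]
scene 0.51 r 0.043 angle 1.43
scene camera 0.95 [266.9 243.3] [0.68 0.14 0.16]
side 0.54 r 0.057 angle 1.34
side camera 0.89 [206.3 213.6] [0.674 0.145 0.16 ]
camera 0.44 [0.682 0.137 0.15 ] 0.003
boom 0.76 [0.489 0.19  0.164] 0.001
lever_tip 0.19 [0.329 0.553 0.161] 0.011
lever_tip 0.18 [0.563 0.226 0.147] 0.003
clamp_seat 0.6 [0.493 0.187 0.15 ] 0.008
```

```bash
python3 -c "
from station import arm
print(arm.job_done())"
```

```text
the job is handed in; nothing more can be done
None
```

The boom is on the stand, level by itself, with the lever pushed to its stop (about 1.47 rad by camera), and I handed the job in at about 42 s; no verdict came back.

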